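Index the welding positioner and hang the bracket on its peg

TASK

Set up the next weld on the tilted welding positioner: first turn its round turntable, by the square post standing in the middle, until the red lug on its rim points straight at the yellow pointer. Then hang the green angle bracket by its hole on the turntable's brass peg, lowering it until it lies flat on the turntable before you let go, with the lug still at the pointer. Leave the pointer, the hammer, the spray can and the aluminium offcut as they are.

Things in the scene. Friction and masses are not known exactly. Their poses are not given: they have to be found in the camera images.
- positioner: Blue welding positioner fixed to the bench; origin at bench level; x points to its high side. 150 mm above its origin is the centre of the top face of a round aluminium turntable, 220 mm across, 12 mm thick, its axis leaning 27 degrees from vertical towards the positioner's -x (the robot's side). It turns stiffly (0.4 N m), either way, and stays where it is left.
- post_top (a point): Centre of the top end of the square aluminium post, 40 x 40 mm and 75 mm tall, fixed in the middle of the turntable. z is the turntable's axis, outwards; x and y are the normals of the post's flat faces; x points towards the red lug. It turns with the turntable.
- lug (a point): Middle of the red lug, 16 mm wide, that sticks out 20 mm from the turntable's rim; 118 mm from the axis, 6 mm below the top face. A red line on the turntable runs towards it. Same axes as post_top. It starts 0.6 to 2.6 rad anticlockwise (seen from above) of the pointer.
- mark (a point): Where the middle of the lug must come, in front of the yellow pointer's tip (118 mm from the axis, 6 mm below the top face); x points outwards along the pointer. The pointer arm comes from under the turntable round its high side; tip 133 mm and back 170 mm from the axis, at most 8 mm above the top face.
- peg_foot (a point): Foot of the brass peg on the turntable's top face: a round peg 14 mm thick and 26 mm tall with a tapered tip, parallel to the axis, 68 mm from it, 100 degrees anticlockwise from the lug. Same axes as post_top; turns with the turntable.
- bracket: Loose green L-shaped angle bracket, 0.15 kg nominal, standing on the bench on its foot. Foot: 64 mm (x) x 50 mm (y) x 8 mm thick, origin at the centre of its underside. Upright leg: 8 mm thick, at the +x end of the foot (x from 24 to 32 mm), 50 mm wide, its top 74 mm above the underside. A round 22 mm hole goes through the foot.
- bracket_hole (a point): Centre of the bracket's hole at the underside of its foot, 10 mm from the bracket's origin towards -x. Axes as the bracket.
- bracket_grip (a point): Middle of the upright leg's thickness, 54 mm above the underside: a good place to pinch the leg (8 mm across the bracket's x) from above. Axes as the bracket.
- hammer: Bystander: hammer with a yellow handle, 280 mm long, lying far out on the bench.
- spray: Bystander: upright spray can, 54 mm across, 160 mm tall; origin at its underside.
- offcut: Bystander: aluminium bar offcut, 160 x 50 x 30 mm, lying on the bench near the robot; origin at its underside.
Mind the look-alikes: they are no part of the job. There is more than one size of the bracket; the job needs the smallest.

How it is judged:
By the outcome, as a careful person would: the job done as asked, in the order asked, and still so for the second after the job is handed in, with the robot touching nothing.
It also fails if it takes over 67 s, if anything falls off the work surface, if the arm or the gripper's body presses on something with over 40 N, if the wrist force passes 120 N, or if a joint passes its speed limit or range.

ROBOT

A 7-joint arm with a two-finger parallel gripper is mounted at the origin on the work surface. World frame = base frame: x ahead of the robot, y to its left, z up, the work surface at z = 0. Lengths are in mm, angles in degrees, forces in N, time in s.
With the tool pointing down it reaches from about 425 to 875 mm from the base axis. Payload 9.9 kg.
Tool frame: the origin (TCP) lies on the centre line of the jaws, within the pads' length; the fingertips stand 8 mm ahead of it and the grasp point (between the pads) lies 11 mm behind it (arm.tip_extent is the distance from the TCP to the fingertips, in mm); z points along the fingers, y is the line along which they close (so a half turn about z gives the same grasp; the last joint's range is limited). The gripper opens to 85 mm and grips with 20 to 120 N. Pads are 22 mm wide; open, the fingers measure 114 mm over their backs; the gripper's body (76 mm by 85 mm) begins 54 mm behind the grasp point. The pads swing forward as they close: fully open they stand 13 mm farther back than shut.
Start: joints at [-72.468, 32.985, 1.427, 82.34, -0.859, 64.687, -3.237], TCP at [256.496, 624.371, 239.289] pointing down, gripper open.
Joint ranges: [-157.87, 157.87], [-19.46, 123.44], [-87.15, 90], [11.01, 140.99], [-62.26, 242.26], [9.8, 113.94], [-161.44, 161.44]. Speed limits (degrees/s): [127.2, 127.2, 172.46, 172.46, 180, 180, 180].

INTERFACE

Orientations are given as a 3x3 rotation matrix whose columns are the frame's x, y, z axes.
In Python, from plant import arm, optics, order gives the robot as it stands.
- The arm moves only by the shell command python3 -m jog 'ROWS' [FORCE]. ROWS is JSON, one flat list of numbers, 7 for each row, row after row: the shift along the tool's x, y, z in mm, then the turn, a rotation vector about the tool's x, y, z in rad, then the opening, from 0 (shut) to 1 (fully open). In form: [tx, ty, tz, rx, ry, rz, fingers, tx, ty, tz, rx, ry, rz, fingers, ...]. A call has 1 to 5 rows; each row is the pose to reach, as a shift and turn from the pose commanded when the call began, along the tool's axes at that moment; what a row does not reach only later rows make up. A row lasts 1/8 s, in which the tool goes at most 62.5 mm and 10.7 degrees, less where a joint would pass 70% of its speed; a pose out of reach is approached as far as the arm can. A call with a gripper value outside its range is refused whole. The fingers move at their own pace and stop on an object; FORCE is the grip in N (left out, the last holds). Time passes only in rows, so rows that repeat a pose let the fingers close. It gives the time, the measured TCP pose, the force, the opening and the grip force at its end, in the units of the state.
- arm.get_obs(): the state, without advancing time (a new reading comes with each control period).
- optics.get_image(name): name is "scene" or "side" or "wrist"; returns (picture, depth): 420x560x3 uint8, blue, green, red; 420x560 float32, mm along the optical axis (not along the pixel's ray), 0 where there is no reading.
- optics.calibration(name): a dict with "mtx" (3x3 intrinsics, pixels), "extrinsics" (4x4, takes a point from camera to world coordinates). Camera axes: x right, y down, z forward; pixel columns grow to the right and rows downward; lengths in mm; the calibration is good to about 2 mm. A picture is of the moment at which its call begins: read the wrist's pose just before it. calibration takes no time and is no camera call; for the wrist camera it gives the pose at the moment of the call.
- order.finish_job(): hands the job in; it is judged then, once.
The state is a dict: "t": time; "joint_pos": joint angles; "joint_vel": joint speeds; "effort": joint torques, N m; "ee_pos": TCP position; "eef_rot": TCP orientation; "contact_force": force on the tool from outside, world axes, zero at the start; "moment": the same for the moment, N m; "width": opening from 0.0 (shut) to 1.0 (fully open); "grasp_force": force on a finger pad.
Only numpy, scipy, OpenCV 4.12 (cv2) and the standard library are available. Lean on these libraries where they do the work, as an engineer would, in place of code of your own. Each camera call takes 0.05 s, during which the arm holds its last target. There are 200 camera calls.

## Working session

There is one attempt and no reset: what is moved stays moved. The work goes in short steps, Python scripts to look and compute and a shell command to move; the robot and the scene stay as the last step left them, time stands still between calls to the robot, and variables do not carry over. Pictures are saved under pics/ and viewed, at most 10 in all, crops included, and the job is handed in when it is done.

```bash
ls; mkdir -p pics; python3 - <<'E'
from plant import arm,optics
import cv2,numpy as np
s=arm.get_obs();print(s['t'],s['ee_pos'],s['eef_rot'],s['width'])
for n in ["scene","side"]:
    p,d=optics.get_image(n);cv2.imwrite(f"pics/{n}0.png",p);np.save(f"pics/{n}0.npy",d)
    c=optics.calibration(n);print(np.round(c['mtx'],1).tolist(),np.round(c['extrinsics'],3).tolist())
E
```

```text
pics
0.0 [256.36091557 623.95956216 238.43856094] [[-9.24989377e-01  3.79992567e-01 -5.49264428e-04]
 [ 3.79992956e-01  9.24988084e-01 -1.54834903e-03]
 [-8.02980706e-05 -1.64092301e-03 -9.99998650e-01]] 1.0000998073944947
[[488.2, 0.0, 277.5], [0.0, 488.2, 214.1], [0.0, 0.0, 1.0]] [[-0.565, 0.672, -0.479, 1078.993], [0.825, 0.459, -0.329, 355.091], [-0.002, -0.581, -0.814, 1011.462], [0.0, 0.0, 0.0, 1.0]]
[[535.2, 0.0, 279.4], [0.0, 535.2, 202.2], [0.0, 0.0, 1.0]] [[0.854, -0.304, 0.422, 169.046], [-0.52, -0.523, 0.676, -681.32], [0.015, -0.797, -0.604, 771.927], [0.0, 0.0, 0.0, 1.0]]
```

View pics/scene0.png

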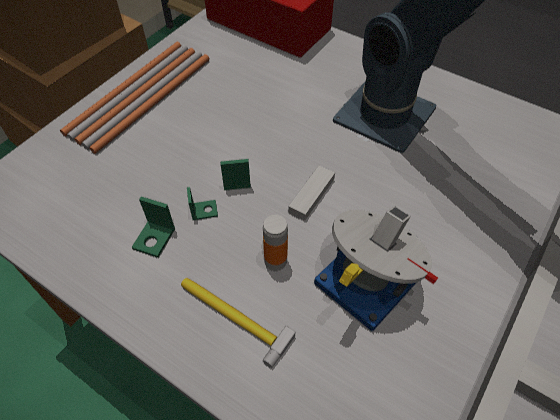

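View pics/side0.png

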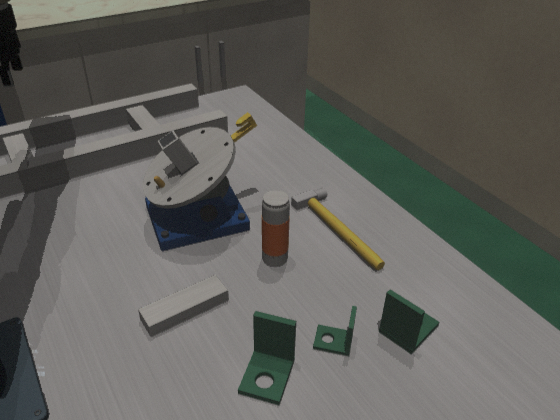

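The scene shows three green brackets: A (155,228) large, B (203,205) and C (236,175), which is seen from behind. In the side view they are at (268,360), (338,333) and (408,320). B looks smallest. The post is at (395,228), the red lug at (432,276) and the yellow pointer at (350,273). The brass peg is at (159,182) in the side view. Next I'll measure all of these.

```bash
cat > h.py <<'E'
import cv2,numpy as np
from plant import arm,optics
def cloud(p,d,c):
    v,u=np.mgrid[:d.shape[0],:d.shape[1]]
    K=c['mtx'];E=c['extrinsics']
    P=np.stack([(u-K[0,2])/K[0,0]*d,(v-K[1,2])/K[1,1]*d,d],-1)@E[:3,:3].T+E[:3,3]
    P[d<=0]=np.nan
    return P
def hsv(p): return cv2.cvtColor(p,cv2.COLOR_BGR2HSV)
def mask(p,lo,hi): return cv2.inRange(hsv(p),np.array(lo),np.array(hi))>0
def proj(X,c):
    E=np.linalg.inv(c['extrinsics']);q=E[:3,:3]@np.asarray(X,float)+E[:3,3];q=c['mtx']@q;return q[:2]/q[2]
E
python3 - <<'E'
from h import *
for n in ["scene","side"]:
    p=cv2.imread(f"pics/{n}0.png");d=np.load(f"pics/{n}0.npy");P=cloud(p,d,optics.calibration(n))
    for nm,lo,hi in [("green",(65,90,25),(90,255,160)),("red",(0,170,90),(4,255,255)),("red2",(172,150,90),(180,255,255)),("yellow",(22,150,60),(32,255,255)),("blue",(105,130,30),(125,255,255)),("brass",(10,120,50),(21,255,255))]:
        m=mask(p,lo,hi)&np.isfinite(P[...,0])
        k,l,st,ce=cv2.connectedComponentsWithStats(m.astype(np.uint8))
        for i in range(1,k):
            if st[i,4]<12: continue
            Q=P[l==i];
            if Q[:,2].mean()<-30 or np.abs(Q[:,:2]).max()>1400: continue
            print(n,nm,ce[i].round(0),st[i,4],"p2",np.percentile(Q,2,axis=0).round(0),"p98",np.percentile(Q,98,axis=0).round(0),"mean",Q.mean(0).round(0))
E
```

```text
scene green [235. 174.] 655 p2 [ 454. -214.    6.] p98 [ 499. -165.  104.] mean [ 476. -189.   60.]
scene green [201. 208.] 399 p2 [ 551. -247.    3.] p98 [ 619. -183.   75.] mean [ 587. -216.   19.]
scene green [154. 228.] 1236 p2 [ 670. -300.    6.] p98 [ 762. -225.  104.] mean [ 705. -264.   34.]
scene red [296.   3.] 261 p2 [-145. -446.  164.] p98 [ -79. -351.  173.] mean [-104. -387.  169.]
scene red [430. 275.] 57 p2 [513. 314. 141.] p98 [529. 354. 151.] mean [520. 341. 146.]
scene yellow [350. 274.] 288 p2 [573. 190. 113.] p98 [667. 229. 234.] mean [646. 219. 216.]
scene yellow [228. 311.] 1183 p2 [ 759. -112.   15.] p98 [781. 127.  28.] mean [771.  10.  23.]
scene blue [357. 295.] 2031 p2 [542. 135.  13.] p98 [626. 302.  93.] mean [586. 227.  34.]
scene blue [407. 289.] 44 p2 [488. 307.  16.] p98 [527. 316.  37.] mean [507. 311.  28.]
scene brass [119.  89.] 784 p2 [ 113. -724.   13.] p98 [ 596. -705.   27.] mean [ 374. -713.   21.]
scene brass [132.  96.] 920 p2 [ 117. -677.   10.] p98 [ 596. -645.   27.] mean [ 375. -655.   20.]
scene brass [147. 104.] 1006 p2 [ 117. -617. 
[... 2712 characters left out ...]
.] 12 p2 [577.  -4. 104.] p98 [586.   5. 114.] mean [580.  -0. 110.]
side brass [264. 228.] 13 p2 [570.  11.  83.] p98 [573.  27. 102.] mean [572.  19.  94.]
side brass [277. 233.] 14 p2 [582.  -8.  85.] p98 [596.  -1. 100.] mean [588.  -5.  93.]
side brass [269. 239.] 15 p2 [572.   0.  59.] p98 [580.   9.  88.] mean [576.   5.  75.]
side brass [278. 241.] 19 p2 [587.  -9.  60.] p98 [595.  -3.  82.] mean [591.  -6.  71.]
side brass [285. 240.] 22 p2 [599.  -9.  44.] p98 [614.  -1.  80.] mean [608.  -5.  65.]
side brass [268. 251.] 12 p2 [572.   2.  36.] p98 [576.  11.  48.] mean [574.   7.  43.]
side brass [378. 266.] 22 p2 [ 753. -121.    6.] p98 [ 772. -111.   22.] mean [ 761. -118.   15.]
```

```bash
cat > fit.py <<'E'
from h import *
from scipy.optimize import least_squares
def load(tag):
    out=[]
    for n in ["scene","side"]:
        p=cv2.imread(f"pics/{n}{tag}.png");d=np.load(f"pics/{n}{tag}.npy");out.append((n,p,cloud(p,d,optics.calibration(n))))
    return out
if __name__=="__main__":
    for n,p,P in load("0"):
        Q=P.reshape(-1,3);C=p.reshape(-1,3)
        ok=np.isfinite(Q[:,0])&(np.linalg.norm(Q[:,:2]-[520,225],axis=1)<150)&(Q[:,2]>85)&(Q[:,2]<260)
        Q=Q[ok];C=C[ok];b=None;rng=np.random.default_rng(0)
        for _ in range(500):
            a=Q[rng.choice(len(Q),3,False)];m=np.cross(a[1]-a[0],a[2]-a[0]);
            if np.linalg.norm(m)<500: continue
            m/=np.linalg.norm(m);m*=np.sign(m[2])
            if m[2]<.8: continue
            i=np.abs((Q-a[0])@m)<2.5
            if b is None or i.sum()>b.sum(): b=i
        A=Q[b];c0=A.mean(0);nrm=np.linalg.svd(A-c0,full_matrices=False)[2][2];nrm*=np.sign(nrm[2])
        tilt=np.degrees(np.arccos(nrm[2]));psi=np.arctan2(-nrm[1],-nrm[0])
        ex=np.array([np.cos(psi)*nrm[2],np.sin(psi)*nrm[2],np.hypot(nrm[0],nrm[1])]);ey=np.cross(nrm,ex)
        uv=np.c_[(A-c0)@ex,(A-c0)@ey]
        hull=cv2.convexHull(uv.astype(np.float32))[:,0]
        f=least_squares(lambda x:np.linalg.norm(hull-x[:2],axis=1)-x[2],[0,0,110],loss='soft_l1',f_scale=2).x
        # R fixed
        g=least_squares(lambda x:np.linalg.norm(hull-x,axis=1)-109,[0,0],loss='soft_l1',f_scale=2).x
        cen=c0+ex*g[0]+ey*g[1]
        print(n,b.sum(),"tilt",tilt.round(2),"psi(+x dir)",np.degrees(psi).round(2),"R",f[2].round(1),"centre",cen.round(1),(c0+ex*f[0]+ey*f[1]).round(1))
        h=(Q-cen)@nrm;uvq=np.c_[(Q-cen)@ex,(Q-cen)@ey];r=np.linalg.norm(uvq,axis=1)
        t=(np.abs(h-75)<4)&(r<35)
        if t.sum()>10:
            rc=cv2.minAreaRect(uvq[t].astype(np.float32));print(" post top",t.sum(),np.median(h[t]).round(1),rc)
        H=cv2.cvtColor(C[None],cv2.COLOR_BGR2HSV)[0]
        for nm,s in [("red",((H[:,0]<5)|(H[:,0]>172))&(H[:,1]>140)&(H[:,2]>60)),("yel",(H[:,0]>21)&(H[:,0]<33)&(H[:,1]>130)&(H[:,2]>60)),("brass",(H[:,0]>8)&(H[:,0]<=21)&(H[:,1]>110)&(h>2)&(r<100))]:
            if s.sum()>4:
                an=np.degrees(np.arctan2(uvq[s,1],uvq[s,0]));print(" ",nm,s.sum(),"ang",np.percentile(an,[5,50,95]).round(1),"r",np.percentile(r[s],[2,50,98]).round(0),"h",np.percentile(h[s],[2,50,98]).round(1))
E
python3 fit.py
```

```text
scene 3967 tilt 26.9 psi(+x dir) -9.48 R 119.6 centre [508.  228.  150.6] [517.6 234.  154.9]
 post top 214 75.2 ((1.7523765563964844, -0.41110801696777344), (41.98149871826172, 39.63957214355469), 2.209995985031128)
  red 104 ang [89.4 93.  97. ] r [ 63. 115. 127.] h [-8.1 -1.3  1.4]
  yel 290 ang [2.2 5.7 8.7] r [ 52. 165. 171.] h [-68.4   0.1   9.6]
side 3994 tilt 26.92 psi(+x dir) -9.54 R 110.9 centre [503.7 225.  150. ] [505.1 225.5 150.7]
 post top 227 75.0 ((0.3810615539550781, -0.5627994537353516), (39.17216110229492, 44.2238883972168), 2.901278495788574)
  yel 163 ang [2.4 4.9 9.6] r [112. 147. 168.] h [-18.   -3.4  10.1]
  brass 54 ang [-169.5 -163.7 -160. ] r [62. 67. 72.] h [ 2.6 16.7 26.2]
```

```bash
cat >> h.py <<'E'
psi=np.radians(-9.5);t=np.radians(27)
nrm=np.array([-np.sin(t)*np.cos(psi),-np.sin(t)*np.sin(psi),np.cos(t)])
ex=np.array([np.cos(psi)*np.cos(t),np.sin(psi)*np.cos(t),np.sin(t)]);ey=np.cross(nrm,ex)
def Rt(y,z):
    x=np.cross(y,z);return np.stack([x,y,z],1)
def ypos(a): a=np.radians(a);return np.cos(a)*ex+np.sin(a)*ey   # direction in turntable plane
from scipy.spatial.transform import Rotation as Ro
def rel(pos,R,pr=True):
    s=arm.get_obs();R0=np.array(s['eef_rot'])
    d=R0.T@(np.asarray(pos)-s['ee_pos']);r=Ro.from_matrix(R0.T@R).as_rotvec()
    if pr: print("shift",d.round(1),"rot",r.round(3),"| t",round(s['t'],2),"pos",np.round(s['ee_pos'],1),"F",np.round(s['contact_force'],1),"w",round(s['width'],3),"j",np.round(s['joint_pos'],0))
    return d,r
E
python3 - <<'E'
from h import *
c=np.array([506,226,150.2])
rel(c+200*nrm,Rt(ypos(92.5),-nrm))
E
```

```text
shift [-293.6 -293.6  -89.4] rot [-0.044 -0.471 -0.262] | t 0.1 pos [256.4 624.  238.5] F [ 0.3 -0.3  0.1] w 1.0 j [-72.  33.   1.  82.  -1.  65.  -3.]
```

```bash
python3 -m jog '[-60,-60,-89,0,0,0,1,-120,-120,-89,-0.02,-0.15,-0.1,1,-170,-170,-89,-0.03,-0.3,-0.2,1,-210,-210,-89,-0.044,-0.471,-0.262,1,-250,-250,-89,-0.044,-0.471,-0.262,1]'
python3 - <<'E'
from h import *
c=np.array([506,226,150.2])
rel(c+200*nrm,Rt(ypos(92.5),-nrm))
E
```

```text
t: 0.72
ee_pos: [365.4, 358.0, 324.0]
eef_rot: [[-0.885, 0.119, 0.45], [0.096, 0.993, -0.072], [-0.455, -0.02, -0.89]]
contact_force: [1.7, 0.6, 0.3]
width: 0.996
grasp_force: 0.0
shift [ -58.4 -110.3   27.5] rot [0.003 0.002 0.008] | t 0.72 pos [365.4 358.  324. ] F [1.7 0.6 0.3] w 0.996 j [-76.  10.   9. 112.  31.  55.  -0.]
```

```bash
python3 -m jog '[-30,-55,13,0,0,0,1,-58,-110,27,0,0,0,1,-58,-110,27,0,0,0,1,-58,-110,27,0,0,0,1]'
cat > look.py <<'E'
from h import *
import sys
tag=sys.argv[1]
for n in sys.argv[2:]:
    s=arm.get_obs();c=optics.calibration(n);p,d=optics.get_image(n)
    cv2.imwrite(f"pics/{n}{tag}.png",p);np.save(f"pics/{n}{tag}.npy",d);np.savez(f"pics/{n}{tag}c.npz",**c)
E
python3 look.py 1 wrist; python3 - <<'E'
from h import *
c=np.array([506,226,150.2])
rel(c+200*nrm,Rt(ypos(92.5),-nrm))
print(optics.calibration("wrist"))
E
```

```text
t: 1.23
ee_pos: [417.0, 241.4, 329.2]
eef_rot: [[-0.885, 0.127, 0.448], [0.105, 0.992, -0.073], [-0.454, -0.018, -0.891]]
contact_force: [-0.8, 0.3, 0.3]
width: 0.998
grasp_force: 0.0
shift [ 0.5 -1.2  0.5] rot [ 0.002  0.    -0.   ] | t 1.27 pos [416.8 242.2 329.1] F [-0.  -0.2  0. ] w 1.001 j [-67.   4.  14. 119.  31.  48.  12.]
{'mtx': array([[315.91379687,   0.        , 276.39393226],
       [  0.        , 315.91379687, 210.72901482],
       [  0.        ,   0.        ,   1.        ]]), 'extrinsics': array([[ 1.24732620e-01,  7.09305493e-01,  6.93777696e-01,
         2.89801676e+02],
       [ 9.92042228e-01, -7.70729681e-02, -9.95589033e-02,
         2.60328592e+02],
       [-1.71461708e-02,  7.00675014e-01, -7.13274515e-01,
         4.13507849e+02],
       [ 0.00000000e+00,  0.00000000e+00,  0.00000000e+00,
         1.00000000e+00]])}
```

View pics/wrist1.png

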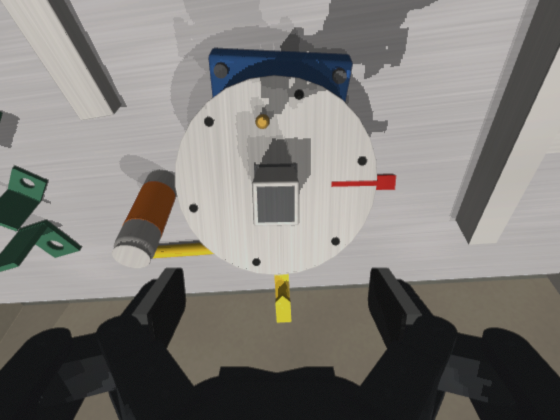

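The wrist view shows the post top at (276,203), the red lug at (385,182), the pointer from (283,275) to (283,320), and the peg at (262,122). Next I'll measure the angles in the turntable frame.

```bash
cat > wfit.py <<'E'
from h import *
import sys
tag=sys.argv[1]
p=cv2.imread(f"pics/wrist{tag}.png");d=np.load(f"pics/wrist{tag}.npy");c=np.load(f"pics/wrist{tag}c.npz");P=cloud(p,d,c)
cen=np.array([506,226,150.2])
Q=P-cen;h=Q@nrm;u=Q@ex;v=Q@ey;r=np.hypot(u,v);H=hsv(p)
top=(np.abs(h)<8)&(r<115)&(H[...,1]<60)
A=P[top];c0=A.mean(0);m=np.linalg.svd(A-c0,full_matrices=False)[2][2];m*=np.sign(m[2]);print("plane n",m.round(3),"nrm",nrm.round(3),"h off",np.median(h[top]).round(2))
hs=cv2.convexHull(np.c_[u[top],v[top]].astype(np.float32))[:,0]
from scipy.optimize import least_squares
print("circle",least_squares(lambda x:np.linalg.norm(hs-x[:2],axis=1)-x[2],[0,0,110],loss='soft_l1',f_scale=1).x.round(1))
t=(np.abs(h-75)<4)&(r<40);print("post",cv2.minAreaRect(np.c_[u[t],v[t]].astype(np.float32)),np.median(h[t]))
for nm,s in [("red",((H[...,0]<6)|(H[...,0]>172))&(H[...,1]>140)&(r<140)&(h>-15)),("lug",((H[...,0]<6)|(H[...,0]>172))&(H[...,1]>140)&(r>112)&(r<140)&(h>-15)),("yel",(H[...,0]>21)&(H[...,0]<34)&(H[...,1]>130)&(h>-20)&(r<190)&(r>115)),("brass",(H[...,0]>8)&(H[...,0]<=21)&(H[...,1]>110)&(h>2)&(r<100))]:
    if s.sum()<5: print(nm,"none");continue
    xy=np.c_[u[s],v[s],h[s]];print(nm,s.sum(),"mean",xy.mean(0).round(1),"p2",np.percentile(xy,2,axis=0).round(1),"p98",np.percentile(xy,98,axis=0).round(1), "ang",np.degrees(np.arctan2(xy[:,1],xy[:,0]).mean()).round(1),"r",np.percentile(r[s],[2,98]).round(0))
    if nm in("red","yel"):
        l=cv2.fitLine(xy[:,:2].astype(np.float32),cv2.DIST_HUBER,0,.01,.01).ravel();print("   line dir",np.degrees(np.arctan2(l[1],l[0])).round(1),"through",l[2:].round(1))
E
python3 wfit.py 1
```

```text
plane n [-0.447  0.074  0.892] nrm [-0.448  0.075  0.891] h off -1.34
circle [  0.5   0.9 109.4]
post ((0.5221786499023438, 0.5253009796142578), (39.89239501953125, 39.29347610473633), 3.5209012031555176) 73.93680472289927
red 451 mean [ -5.9 105.5  -1.7] p2 [-14.5  63.8  -3.7] p98 [ -0.  129.    0.4] ang 93.2 r [ 64. 129.]
   line dir -85.6 through [ -5.4 100.3]
lug 237 mean [ -7.1 120.6  -2.3] p2 [-14.7 112.1  -4. ] p98 [  0.  129.5  -0.9] ang 93.4 r [112. 130.]
yel 663 mean [143.2  15.1  -3. ] p2 [119.3   5.9 -16.7] p98 [168.1  24.5   7.7] ang 6.0 r [120. 169.]
   line dir 6.1 through [142.6  15.1]
brass 142 mean [-65.5 -14.7  23.4] p2 [-71.1 -20.5  19.9] p98 [-60.   -9.2  25.9] ang -167.3 r [61. 73.]
```

```bash
cat >> h.py <<'E'
cen=np.array([506,226,150.2])+.5*ex+.7*ey-1.2*nrm
E
python3 - <<'E'
from h import *
rel(cen+45*nrm,Rt(ypos(93.5),-nrm))
E
```

```text
shift [ 1.000e-01 -9.000e-01  1.567e+02] rot [ 0.002  0.    -0.018] | t 1.27 pos [416.8 242.2 329.1] F [-0.  -0.2  0. ] w 1.001 j [-67.   4.  14. 119.  31.  48.  12.]
```

```bash
python3 -m jog '[0,-1,50,0.002,0,-0.018,1,0,-1,100,0.002,0,-0.018,1,0,-1,140,0.002,0,-0.018,1,0,-1,157,0.002,0,-0.018,1,0,-1,157,0.002,0,-0.018,1]'
python3 -m jog '[0,0,0,0,0,0,0.4,0,0,0,0,0,0,0.4,0,0,0,0,0,0,0.2,0,0,0,0,0,0,0.2,0,0,0,0,0,0,0.2]' 60
python3 - <<'E'
from h import *
rel(cen+45*nrm,Rt(ypos(93.5),-nrm))
E
```

```text
t: 1.9
ee_pos: [487.0, 229.5, 187.6]
eef_rot: [[-0.888, 0.11, 0.447], [0.084, 0.993, -0.078], [-0.452, -0.031, -0.891]]
contact_force: [0.1, -1.1, 0.2]
width: 0.997
grasp_force: 0.0
t: 2.52
ee_pos: [487.3, 229.1, 190.1]
eef_rot: [[-0.887, 0.111, 0.449], [0.087, 0.993, -0.074], [-0.454, -0.027, -0.89]]
contact_force: [-4.0, -0.2, 6.6]
width: 0.462
grasp_force: 59.7
shift [0.7 0.8 0.4] rot [ 0.001  0.001 -0.   ] | t 2.52 pos [487.3 229.1 190.1] F [-4.  -0.2  6.6] w 0.462 j [-60.  20.  21. 127.  40.  22.   7.]
```

```bash
python3 -m jog '[0,0,0,0,0,0.1,0.2,0,0,0,0,0,0.22,0.2,0,0,0,0,0,0.34,0.2,0,0,0,0,0,0.46,0.2,0,0,0,0,0,0.5,0.2]' 80
python3 - <<'E'
from h import *
d,r=rel(cen+45*nrm,Rt(ypos(5.9),-nrm))
E
```

```text
t: 3.15
ee_pos: [487.1, 228.6, 190.1]
eef_rot: [[-0.724, 0.524, 0.449], [0.554, 0.829, -0.075], [-0.411, 0.194, -0.891]]
contact_force: [-7.1, -2.0, 11.4]
width: 0.462
grasp_force: 80.1
shift [1.1 0.9 0.4] rot [1.000e-03 0.000e+00 1.027e+00] | t 3.15 pos [487.1 228.6 190.1] F [-7.1 -2.  11.4] w 0.462 j [-66.  21.  29. 127.  32.  20. -14.]
```

```bash
python3 -m jog '[0,0,0,0,0,0.12,0.2,0,0,0,0,0,0.25,0.2,0,0,0,0,0,0.38,0.2,0,0,0,0,0,0.5,0.2,0,0,0,0,0,0.53,0.2]'
python3 -m jog '[0,0,0,0,0,0.12,0.2,0,0,0,0,0,0.25,0.2,0,0,0,0,0,0.38,0.2,0,0,0,0,0,0.47,0.2,0,0,0,0,0,0.5,0.2]'
python3 -m jog '[0,0,0,0,0,0,0.2,0,0,0,0,0,0,0.2]'
python3 look.py 2 wrist;python3 - <<'E'
from h import *
d,r=rel(cen+45*nrm,Rt(ypos(5.9),-nrm))
E
python3 wfit.py 2
```

```text
t: 3.78
ee_pos: [486.7, 228.2, 189.9]
eef_rot: [[-0.359, 0.819, 0.448], [0.897, 0.435, -0.075], [-0.257, 0.375, -0.891]]
contact_force: [-11.1, -2.4, 16.8]
width: 0.464
grasp_force: 80.9
t: 4.4
ee_pos: [486.3, 228.1, 189.7]
eef_rot: [[0.077, 0.891, 0.447], [0.996, -0.048, -0.075], [-0.046, 0.451, -0.891]]
contact_force: [-15.2, -2.1, 19.8]
width: 0.462
grasp_force: 81.5
t: 4.65
ee_pos: [486.3, 228.1, 189.7]
eef_rot: [[0.076, 0.891, 0.447], [0.996, -0.047, -0.075], [-0.046, 0.451, -0.892]]
contact_force: [-15.4, -2.2, 17.9]
width: 0.461
grasp_force: 81.2
shift [1.8 0.4 0.4] rot [-0.001  0.    -0.003] | t 4.7 pos [486.3 228.1 189.7] F [-15.6  -2.2  18.6] w 0.462 j [-75.  24.  43. 127.  11.  16. -51.]
plane n [-0.447  0.074  0.891] nrm [-0.448  0.075  0.891] h off -1.4
circle [  0.8   1.3 109.1]
post ((0.892303466796875, 1.016427993774414), (76.95114135742188, 40.77648162841797), 4.8800787925720215) 73.87978099458047
red 1533 mean [105.5  11.8  -2.2] p2 [63.2  5.  -8.1] p98 [129.3  21.1   0. ] ang 6.3 r [ 64. 130.]
   line dir 7.5 through [99.7 11. ]
lug 851 mean [120.6  13.8  -3.1] p2 [111.6   5.1  -9.2] p98 [129.7  21.2  -1.3] ang 6.5 r [112. 130.]
yel 2801 mean [149.1  18.2  -1.2] p2 [124.3   7.2 -18.5] p98 [167.   26.1   7.4] ang 7.0 r [126. 168.]
   line dir 6.0 through [148.2  19.2]
brass 582 mean [-17.   66.6  22.9] p2 [-23.2  60.6  19. ] p98 [-11.3  72.1  25.6] ang 104.3 r [63. 74.]
```

```bash
python3 - <<'E'
from h import *
p=cv2.imread("pics/wrist2.png");H=hsv(p)
c=np.load("pics/wrist2c.npz");P=cloud(p,np.load("pics/wrist2.npy"),c);Q=P-(cen+.4*ex+.4*ey);u=Q@ex;v=Q@ey;h=Q@nrm;r=np.hypot(u,v);a=np.degrees(np.arctan2(v,u))
red=((H[...,0]<6)|(H[...,0]>172))&(H[...,1]>140)&(r<140)&(h>-4)
yel=(H[...,0]>21)&(H[...,0]<34)&(H[...,1]>130)&(r<190)&(h>-3)
for nm,s in (("red",red),("yel",yel)):
    for r0 in range(66,175,6):
        k=s&(abs(r-r0)<3)
        if k.sum()>8: print(nm,r0,k.sum(),np.percentile(a[k],[2,98]).round(2),np.percentile(a[k],[2,98]).mean().round(2),np.median(h[k]).round(1))
ys,xs=np.where(red|yel);print(xs.min(),xs.max(),ys.min(),ys.max())
x0,x1,y0,y1=xs.min()-30,xs.max()+30,ys.min()-20,ys.max()+20
q=p[max(y0,0):y1,max(x0,0):x1];f=min(800/q.shape[1],600/q.shape[0]);cv2.imwrite("pics/crop2.png",cv2.resize(q,None,fx=f,fy=f))
E
```

```text
red 66 75 [2.87 7.38] 5.12 0.2
red 72 84 [3.19 7.2 ] 5.2 0.2
red 78 77 [3.52 7.  ] 5.26 -0.0
red 84 77 [3.62 7.  ] 5.31 0.3
red 90 77 [3.8  6.93] 5.36 0.2
red 96 79 [3.81 6.89] 5.35 0.2
red 102 79 [3.97 6.93] 5.45 0.3
red 108 98 [2.25 9.68] 5.96 -0.2
red 114 243 [1.83 9.56] 5.7 -1.3
red 120 245 [1.86 9.41] 5.63 -1.4
red 126 242 [2.02 9.26] 5.64 -1.4
red 132 42 [2.04 8.9 ] 5.47 -1.6
yel 66 23 [103.3  108.43] 105.86 26.1
yel 132 76 [4.83 6.72] 5.77 4.7
yel 138 331 [2.82 8.7 ] 5.76 6.8
yel 144 357 [2.12 9.21] 5.67 7.5
yel 150 336 [2.25 9.08] 5.67 7.5
yel 156 339 [2.37 8.95] 5.66 7.4
yel 162 335 [2.49 8.84] 5.67 7.5
yel 168 125 [2.5  8.75] 5.63 7.2
245 559 126 260
```

View pics/crop2.png

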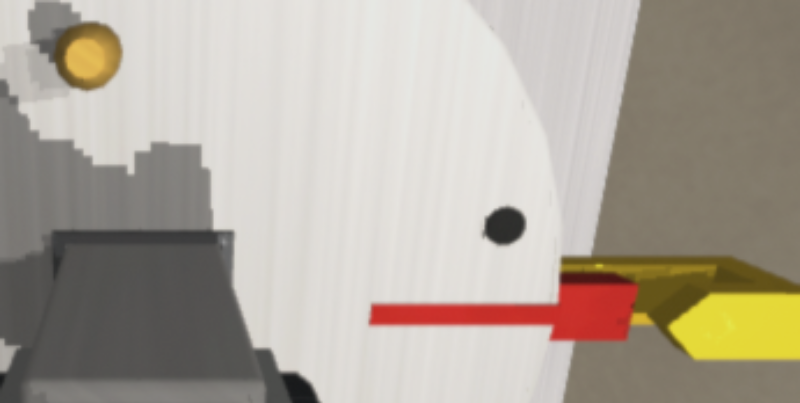

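The lug is at 5.63° and the pointer at 5.67°, so they're aligned. Next I release the post and retreat.

```bash
python3 -m jog '[0,0,0,0,0,0,0.6,0,0,0,0,0,0,0.9,0,0,0,0,0,0,1,0,0,0,0,0,0,1]'
python3 -m jog '[0,0,-50,0,0,0,1,0,0,-110,0,0,0,1,0,0,-150,0,0,0,1,0,0,-160,0,0,0,1,0,0,-160,0,0,0,1]' 
python3 look.py 3 wrist; python3 wfit.py 3|tail -8
python3 - <<'E'
from h import *
a=np.radians(-42);y=np.array([np.cos(a),np.sin(a),0])
rel([545,-190,330],Rt(y,np.array([0,0,-1.])))
E
```

```text
t: 5.2
ee_pos: [487.4, 228.5, 189.2]
eef_rot: [[0.075, 0.891, 0.448], [0.996, -0.046, -0.076], [-0.047, 0.452, -0.891]]
contact_force: [-0.7, -0.3, -0.7]
width: 1.002
grasp_force: 0.0
t: 5.82
ee_pos: [415.3, 241.6, 332.1]
eef_rot: [[0.073, 0.891, 0.448], [0.996, -0.045, -0.073], [-0.045, 0.452, -0.891]]
contact_force: [-0.3, 0.3, -0.1]
width: 1.003
grasp_force: 0.0
circle [  0.8   1.1 109.3]
post ((0.9331512451171875, 1.3904895782470703), (39.86202621459961, 39.93501663208008), 5.297959327697754) 73.8146983324263
red 468 mean [103.6  11.3  -1.8] p2 [63.6  5.2 -3.9] p98 [128.8  20.2   0.2] ang 6.2 r [ 64. 129.]
   line dir 6.1 through [98.6 10.7]
lug 231 mean [120.4  13.2  -2.5] p2 [111.6   5.5  -4.2] p98 [129.2  20.7  -1.1] ang 6.2 r [113. 130.]
yel 735 mean [150.   17.7   1. ] p2 [122.8   7.7 -16.7] p98 [169.1  26.1   7.7] ang 6.8 r [125. 170.]
   line dir -0.7 through [149.   18.3]
brass 134 mean [-17.3  66.5  23.5] p2 [-23.   61.   20.3] p98 [-11.6  71.8  25.8] ang 104.6 r [63. 74.]
shift [-419.7  134.4   91.4] rot [ 0.467 -0.111  0.657] | t 5.88 pos [415.4 241.  331.5] F [-0.2 -0.3  0.4] w 1.0 j [-109.    6.   62.  120.   25.   45.  -67.]
```

```bash
python3 -m jog '[-55,18,12,0.09,-0.02,0.13,1,-110,36,24,0.19,-0.04,0.26,1,-165,54,36,0.28,-0.07,0.39,1,-220,71,48,0.37,-0.09,0.53,1,-275,88,60,0.467,-0.111,0.657,1]'
python3 - <<'E'
from h import *
a=np.radians(-42);y=np.array([np.cos(a),np.sin(a),0])
rel([545,-190,330],Rt(y,np.array([0,0,-1.])))
E
```

```text
t: 6.5
ee_pos: [483.1, 14.0, 330.8]
eef_rot: [[0.586, 0.807, 0.07], [0.81, -0.584, -0.05], [0.001, 0.086, -0.996]]
contact_force: [0.1, 0.7, -0.1]
width: 0.994
grasp_force: 0.0
shift [-129.   169.    15.3] rot [ 0.086 -0.005  0.107] | t 6.5 pos [483.1  14.  330.8] F [ 0.1  0.7 -0.1] w 0.994 j [-56.  17.  62. 106. -14.  62. -25.]
```

```bash
python3 -m jog '[-32,42,4,0.03,0,0.03,0.8,-65,85,8,0.06,0,0.06,0.6,-97,127,12,0.086,-0.005,0.1,0.5,-129,169,15,0.086,-0.005,0.107,0.5,-129,169,15,0.086,-0.005,0.107,0.5]'
python3 -m jog '[0,0,0,0,0,0,0.5,0,0,0,0,0,0,0.5]'
python3 look.py 4 wrist
python3 - <<'E'
from h import *
a=np.radians(-42);y=np.array([np.cos(a),np.sin(a),0])
rel([545,-190,330],Rt(y,np.array([0,0,-1.])))
p=cv2.imread("pics/wrist4.png");P=cloud(p,np.load("pics/wrist4.npy"),np.load("pics/wrist4c.npz"))
m=mask(p,(60,70,15),(95,255,255))&np.isfinite(P[...,0])
m=cv2.morphologyEx(m.astype(np.uint8),cv2.MORPH_CLOSE,np.ones((5,5)))
k,l,st,ce=cv2.connectedComponentsWithStats(m)
for i in range(1,k):
    if st[i,4]<60: continue
    Q=P[(l==i)];Q=Q[np.isfinite(Q[:,0])];zt=np.percentile(Q[:,2],99.5)
    T=Q[Q[:,2]>zt-5];F=Q[(Q[:,2]>3)&(Q[:,2]<16)]
    print(ce[i].round(),st[i].tolist(),"ztop",zt.round(1),"top rect",cv2.minAreaRect(T[:,:2].astype(np.float32)),"foot z",np.median(F[:,2]).round(1),len(F),cv2.minAreaRect(F[:,:2].astype(np.float32)) if len(F)>20 else "")
E
```

```text
t: 7.12
ee_pos: [544.3, -194.7, 330.0]
eef_rot: [[0.673, 0.74, 0.0], [0.74, -0.673, -0.003], [-0.002, 0.002, -1.0]]
contact_force: [0.7, -1.0, 0.2]
width: 0.502
grasp_force: 0.0
t: 7.38
ee_pos: [545.4, -186.7, 331.1]
eef_rot: [[0.665, 0.747, 0.002], [0.747, -0.665, 0.001], [0.002, 0.001, -1.0]]
contact_force: [0.4, 0.1, -0.5]
width: 0.5
grasp_force: 0.0
shift [-3.   2.   1.4] rot [ 0.001 -0.002  0.007] | t 7.42 pos [ 545.5 -186.4  331.4] F [ 0.8  0.2 -0.7] w 0.499 j [-19.  29.  55.  90. -24.  74.  -2.]
[405. 132.] [365, 86, 79, 95, 3314] ztop 104.2 top rect ((679.0548706054688, -272.99676513671875), (11.214818954467773, 69.01078796386719), 14.179923057556152) foot z 10.4 2259 ((716.8511962890625, -263.5779113769531), (88.64910125732422, 70.80529022216797), 14.638744354248047)
[314. 168.] [286, 149, 54, 47, 1632] ztop 74.6 top rect ((601.2225341796875, -235.54788208007812), (48.663936614990234, 7.454630374908447), 45.6289176940918) foot z 7.2 1137 ((578.9768676757812, -213.79953002929688), (49.59071350097656, 56.0373420715332), 45.24516296386719)
[238. 225.] [207, 197, 58, 60, 2393] ztop 104.3 top rect ((473.2234802246094, -193.13973999023438), (11.799245834350586, 68.27552795410156), 41.1452751159668) foot z 10.3 950 ((443.87158203125, -219.11605834960938), (90.12974548339844, 68.29048919677734), 41.708126068115234)
```

View pics/wrist4.png

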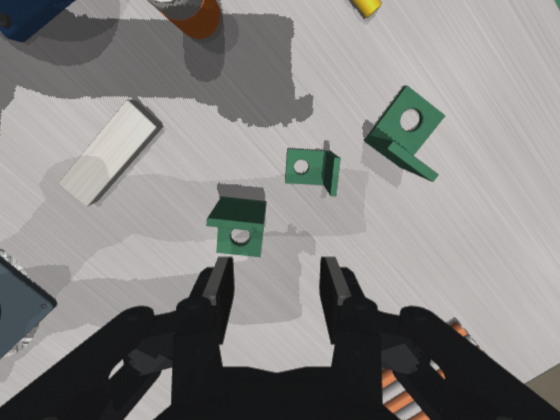

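The close view shows the three brackets: A at (405,132) with its top at 104 mm, B at (314,168) with its top at 74.6 mm and a 49x8 mm leg, and C at (238,225) with its top at 104 mm. B is the smallest, so B is the one to pick.

```bash
cat > pick.py <<'E'
from h import *
import sys
a=np.radians(-44.5);y=np.array([np.cos(a),np.sin(a),0])
rel([601.2,-235.5,float(sys.argv[1])],Rt(y,np.array([0,0,-1.])))
E
python3 pick.py 43
```

```text
shift [ -0.3  73.9 288.5] rot [ 0.001 -0.002  0.05 ] | t 7.42 pos [ 545.5 -186.4  331.4] F [ 0.8  0.2 -0.7] w 0.499 j [-19.  29.  55.  90. -24.  74.  -2.]
```

```bash
python3 -m jog '[0,40,45,0,0,0.025,0.5,0,74,95,0.001,-0.002,0.05,0.5,0,74,150,0.001,-0.002,0.05,0.5,0,74,190,0.001,-0.002,0.05,0.5,0,74,200,0.001,-0.002,0.05,0.5]'
python3 -m jog '[0,0,0,0,0,0,0.5]'
python3 pick.py 43
```

```text
t: 8.05
ee_pos: [600.5, -234.9, 129.7]
eef_rot: [[0.701, 0.713, -0.003], [0.713, -0.701, 0.001], [-0.001, -0.003, -1.0]]
contact_force: [-0.4, -0.7, 0.5]
width: 0.501
grasp_force: 0.0
t: 8.18
ee_pos: [601.6, -236.5, 132.7]
eef_rot: [[0.701, 0.713, 0.001], [0.713, -0.701, -0.001], [0.0, 0.002, -1.0]]
contact_force: [0.1, 0.1, 0.9]
width: 0.497
grasp_force: 0.0
shift [ 0.4 -1.1 89.7] rot [ 0.002 -0.    -0.001] | t 8.18 pos [ 601.6 -236.5  132.7] F [0.1 0.1 0.9] w 0.497 j [ -8.  44.  45.  95. -37.  56.   6.]
```

```bash
python3 -m jog '[0,-0.5,30,0,0,0,0.5,0,-0.5,60,0,0,0,0.5,0,-0.5,80,0,0,0,0.5,0,-0.5,89,0,0,0,0.5,0,-0.5,89,0,0,0,0.5]'
python3 -m jog '[0,0,0,0,0,0,0.3,0,0,0,0,0,0,0.1,0,0,0,0,0,0,0,0,0,0,0,0,0,0,0,0,0,0,0,0,0]' 70
python3 pick.py 43
```

```text
t: 8.8
ee_pos: [601.1, -237.0, 43.5]
eef_rot: [[0.702, 0.712, 0.001], [0.712, -0.702, -0.001], [0.0, 0.002, -1.0]]
contact_force: [0.0, 1.3, -0.3]
width: 0.498
grasp_force: 0.0
t: 9.43
ee_pos: [601.3, -237.1, 43.8]
eef_rot: [[0.702, 0.712, 0.002], [0.712, -0.702, -0.001], [0.001, 0.002, -1.0]]
contact_force: [0.0, 0.6, 5.5]
width: 0.085
grasp_force: 69.1
shift [ 1.1 -1.2  0.8] rot [ 0.002 -0.001 -0.002] | t 9.43 pos [ 601.3 -237.1   43.8] F [0.  0.6 5.5] w 0.085 j [ -5.  50.  40.  99. -42.  47.  11.]
```

```bash
python3 -m jog '[0,0,-20,0,0,0,0,0,0,-75,0,0,0,0,0,0,-135,0,0,0,0,0,0,-195,0,0,0,0,0,0,-255,0,0,0,0]'
python3 - <<'E'
from h import *
a=np.radians(45);y=np.array([np.cos(a),np.sin(a),0])
rel([480,0,370],Rt(y,np.array([0,0,-1.])))
E
python3 look.py 5 wrist
```

```text
t: 10.05
ee_pos: [599.9, -236.6, 301.2]
eef_rot: [[0.703, 0.711, 0.001], [0.711, -0.703, -0.001], [-0.0, 0.002, -1.0]]
contact_force: [1.1, 0.1, -1.3]
width: 0.087
grasp_force: 68.4
shift [  84.1 -251.4  -69.3] rot [ 1.000e-03  1.000e-03 -1.565e+00] | t 10.05 pos [ 599.9 -236.6  301.2] F [ 1.1  0.1 -1.3] w 0.087 j [-10.  36.  52.  83. -29.  75.  -1.]
```

View pics/wrist5.png

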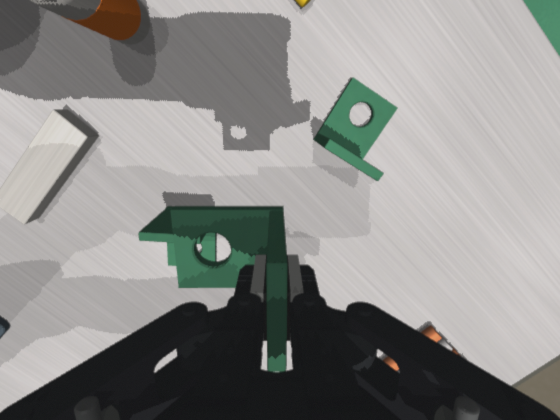

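The bracket hangs squarely in the jaws, with its hole at (213,248). Next I'll find the hole in the tool frame.

```bash
cat > hole.py <<'E'
from h import *
import sys
tag=sys.argv[1]
s=arm.get_obs();R=np.array(s['eef_rot']);o=np.array(s['ee_pos'])
p=cv2.imread(f"pics/wrist{tag}.png");c=np.load(f"pics/wrist{tag}c.npz");P=cloud(p,np.load(f"pics/wrist{tag}.npy"),c)
T=(P-o)@R
f=(T[...,2]>25)&(T[...,2]<41)&(T[...,1]<-2)&(T[...,1]>-75)&(abs(T[...,0])<40)
Q=T[f];zf=np.median(Q[:,2]);A=np.c_[Q[:,:2],np.ones(len(Q))];k,*_=np.linalg.lstsq(A,Q[:,2],rcond=None)
print("foot top z",zf.round(1),"slopes",k.round(3),"x",np.percentile(Q[:,0],[1,99]).round(1),"y",np.percentile(Q[:,1],[1,99]).round(1),len(Q))
cn,hi=cv2.findContours(f.astype(np.uint8),cv2.RETR_CCOMP,cv2.CHAIN_APPROX_NONE)
for i,q in enumerate(cn):
    if hi[0][i][3]>=0 and len(q)>20:
        uv=q[:,0].astype(float);K=c['mtx'];E=c['extrinsics']
        ray=np.c_[(uv[:,0]-K[0,2])/K[0,0],(uv[:,1]-K[1,2])/K[1,1],np.ones(len(uv))]@E[:3,:3].T@R
        co=(E[:3,3]-o)@R;X=co+ray*((zf-co[2])/ray[:,2])[:,None]
        (x,y),rad=cv2.minEnclosingCircle(X[:,:2].astype(np.float32));print("hole",len(q),"mean",X.mean(0).round(1),"enc",round(x,1),round(y,1),round(rad,1))
L=T[(T[...,2]<15)&(T[...,2]>-16)&(abs(T[...,1])<8)&(abs(T[...,0])<40)];print("leg x",np.percentile(L[:,0],[1,99]).round(1),len(L))
E
python3 hole.py 5
```

```text
foot top z 32.3 slopes [-2.0450e+00  6.0000e-03  8.5089e+01] x [24.9 26.2] y [-6.6 -2.2] 82
leg x [12.3 26.2] 1021
```

```bash
python3 - <<'E'
from h import *
s=arm.get_obs();R=np.array(s['eef_rot']);o=np.array(s['ee_pos'])
p=cv2.imread("pics/wrist5.png");c=np.load("pics/wrist5c.npz");D=np.load("pics/wrist5.npy");P=cloud(p,D,c);T=(P-o)@R
for u,v in [(190,275),(245,240),(230,220),(180,250),(190,215),(275,230),(275,300),(213,248),(150,225),(265,280)]: print(u,v,D[v,u],T[v,u].round(1))
print(((c['extrinsics'][:3,3]-o)@R).round(1))
E
```

```text
190 275 190.78426 [-15.9 -54.8  44.2]
245 240 185.0105 [  6.6 -21.   45.6]
230 220 180.03903 [ 19.4 -29.1  44.3]
180 250 185.66081 [  0.7 -59.3  44. ]
190 215 180.51982 [ 21.9 -52.   45.4]
275 230 147.72057 [25.6 -3.  12.7]
275 300 120.30792 [ 10.1  -2.5 -21. ]
213 248 461.5224 [-112.8  -97.6  297.1]
150 225 376.13647 [ -51.3 -154.9  226.5]
265 280 129.89139 [ 12.5  -6.8 -10.3]
[  78.9   -1.  -125.4]
```

```bash
python3 -m jog '[17,-50,-14,0,0,-0.17,0,34,-100,-28,0,0,-0.34,0,51,-150,-42,0,0,-0.51,0,67,-200,-55,0,0,-0.68,0,84,-250,-69,0,0,-0.85,0]'
python3 -m jog '[0,0,0,0,0,-0.17,0,0,0,0,0,0,-0.34,0,0,0,0,0,0,-0.51,0,0,0,0,0,0,-0.68,0,0,0,0,0,0,-0.7,0]'
python3 -m jog '[0,0,0,0,0,0,0,0,0,0,0,0,0,0]'
python3 look.py 6 wrist
sed -i 's/>25)&(T\[...,2\]<41)/>30)\&(T[...,2]<42)/' hole.py; python3 hole.py 6
python3 - <<'E'
from h import *
a=np.radians(105.65);peg=cen+.3*ex+.4*ey+68*(np.cos(a)*ex+np.sin(a)*ey)
print("peg",peg.round(1))
for f in (180,150):
  R=Rt(ypos(f),-nrm); rel(peg+R@np.array([-1,38,-43.5])+90*nrm,R)
E
```

```text
t: 10.72
ee_pos: [480.1, -0.4, 367.6]
eef_rot: [[-0.076, 0.997, 0.001], [0.997, 0.076, -0.001], [-0.001, 0.001, -1.0]]
contact_force: [0.7, 1.8, -0.5]
width: 0.085
grasp_force: 69.0
t: 11.35
ee_pos: [481.1, -1.8, 367.2]
eef_rot: [[-0.696, 0.718, 0.001], [0.718, 0.696, -0.001], [-0.001, 0.0, -1.0]]
contact_force: [-0.6, 0.3, -1.4]
width: 0.081
grasp_force: 69.0
t: 11.6
ee_pos: [481.5, -1.2, 366.8]
eef_rot: [[-0.696, 0.718, 0.001], [0.718, 0.696, -0.001], [-0.001, -0.0, -1.0]]
contact_force: [0.4, -0.9, -1.5]
width: 0.085
grasp_force: 69.0
foot top z 36.4 slopes [ 7.000e-03 -2.000e-03  3.651e+01] x [-26.   23.5] y [-58.4  -4.1] 5926
hole 97 mean [ -0.1 -36.2  36.4] enc 0.1 -35.8 11.0
leg x [ 9.9 23.7] 750
peg [502.1 294.2 141.2]
shift [274.5 165.1 123.5] rot [ 0.26  -0.517 -2.157] | t 11.65 pos [481.5  -1.2 366.7] F [-0.4  0.6 -1.8] w 0.086 j [-35.  13.  38.  99.  -8.  71.  49.]
shift [281.7 183.3 121. ] rot [ 0.107 -0.519 -1.648] | t 11.65 pos [481.5  -1.2 366.7] F [-0.4  0.6 -1.8] w 0.086 j [-35.  13.  38.  99.  -8.  71.  49.]
```

```bash
cat > place.py <<'E'
from h import *
import sys
f,h=float(sys.argv[1]),float(sys.argv[2])
a=np.radians(105.65);peg=cen+.3*ex+.4*ey+68*(np.cos(a)*ex+np.sin(a)*ey)
R=Rt(ypos(f),-nrm)
off=np.array([-.4,-37.2,44.]) if len(sys.argv)<4 else np.array(eval(sys.argv[3]))
tgt=peg-R@off+h*nrm;print("target",tgt.round(1));rel(tgt,R)
E
python3 place.py 155 150
```

```text
target [388.  328.8 298.6]
shift [302.1 162.6  67.7] rot [ 0.132 -0.52  -1.733] | t 11.65 pos [481.5  -1.2 366.7] F [-0.4  0.6 -1.8] w 0.086 j [-35.  13.  38.  99.  -8.  71.  49.]
```

```bash
python3 -m jog '[30,16,0,0.013,-0.05,-0.17,0,60,32,0,0.026,-0.1,-0.34,0,90,48,0,0.04,-0.15,-0.51,0,120,65,0,0.053,-0.2,-0.68,0,150,81,0,0.066,-0.26,-0.867,0]'
python3 place.py 155 150
```

```text
t: 12.28
ee_pos: [434.7, 164.1, 366.6]
eef_rot: [[-0.976, -0.051, 0.21], [-0.084, 0.985, -0.148], [-0.2, -0.162, -0.966]]
contact_force: [0.8, 0.4, -1.8]
width: 0.079
grasp_force: 69.1
target [388.  328.8 298.6]
shift [ 45.4 175.7  31.5] rot [ 0.067 -0.26  -0.869] | t 12.28 pos [434.7 164.1 366.6] F [ 0.8  0.4 -1.8] w 0.079 j [-58.   5.  23. 107.  13.  64.  53.]
```

```bash
python3 -m jog '[10,35,4,0.013,-0.05,-0.17,0,20,70,8,0.026,-0.1,-0.34,0,30,105,15,0.04,-0.15,-0.51,0,40,140,25,0.053,-0.2,-0.68,0,45,176,31,0.067,-0.26,-0.867,0]'
python3 -m jog '[0,0,0,0,0,0,0,0,0,0,0,0,0,0]'
python3 place.py 155 60;python3 place.py 175 60
```

```text
t: 12.9
ee_pos: [388.6, 329.4, 298.6]
eef_rot: [[-0.53, -0.722, 0.445], [-0.826, 0.558, -0.077], [-0.193, -0.408, -0.892]]
contact_force: [1.0, 0.4, -1.5]
width: 0.081
grasp_force: 69.1
t: 13.15
ee_pos: [389.5, 327.6, 299.3]
eef_rot: [[-0.537, -0.718, 0.444], [-0.821, 0.565, -0.08], [-0.193, -0.407, -0.893]]
contact_force: [-0.4, 0.0, -1.6]
width: 0.082
grasp_force: 69.1
target [428.3 322.1 218.4]
shift [-0.6  2.  89.9] rot [ 0.001 -0.007 -0.018] | t 13.15 pos [389.5 327.6 299.3] F [-0.4  0.  -1.6] w 0.082 j [-72.  10.  11. 116.  32.  50.  63.]
target [423.4 310.2 217. ]
shift [12.  -0.6 89.9] rot [ 0.002 -0.006 -0.367] | t 13.15 pos [389.5 327.6 299.3] F [-0.4  0.  -1.6] w 0.082 j [-72.  10.  11. 116.  32.  50.  63.]
```

```bash
python3 -m jog '[5,0,0,0,-0.003,-0.16,0,10,-0.5,0,0.001,-0.006,-0.32,0,15,-2,10,0.001,-0.006,-0.45,0,15,-2,45,0.001,-0.006,-0.45,0,15,-2,80,0.001,-0.006,-0.45,0]'
python3 -m jog '[0,0,0,0,0,0,0,0,0,0,0,0,0,0]'
python3 place.py 180 45; python3 look.py 7 wrist; python3 hole.py 7
```

```text
t: 13.78
ee_pos: [419.6, 307.6, 226.1]
eef_rot: [[-0.169, -0.878, 0.448], [-0.986, 0.153, -0.073], [-0.004, -0.454, -0.891]]
contact_force: [0.3, 0.2, -1.9]
width: 0.081
grasp_force: 69.2
t: 14.02
ee_pos: [418.6, 308.4, 226.9]
eef_rot: [[-0.167, -0.878, 0.447], [-0.986, 0.15, -0.073], [-0.003, -0.453, -0.891]]
contact_force: [-0.9, 0.1, -1.9]
width: 0.083
grasp_force: 68.8
target [429.5 305.9 203.6]
shift [ 0.7  0.6 25.9] rot [ 0.001  0.002 -0.003] | t 14.03 pos [418.6 308.4 226.9] F [-0.9  0.1 -1.9] w 0.083 j [-66.  16.  10. 122.  38.  37.  83.]
foot top z 37.1 slopes [ 5.0000e-03 -2.0000e-03  3.7101e+01] x [-25.7  23.8] y [-60.4  -5.7] 5907
hole 99 mean [ -0.1 -38.2  37.1] enc -0.5 -38.4 11.1
leg x [10.2 24.1] 774
```

View pics/wrist7.png

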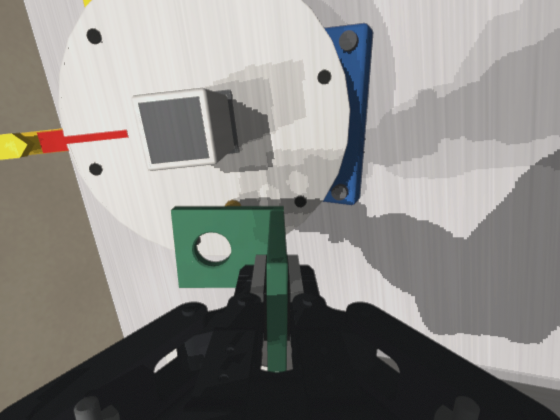

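```bash
python3 - <<'E'
from h import *
c=np.load("pics/wrist7c.npz");p=cv2.imread("pics/wrist7.png")
a=np.radians(105.65);peg=cen+.3*ex+.4*ey+68*(np.cos(a)*ex+np.sin(a)*ey)
print(proj(peg+26*nrm,c).round(1),proj(peg+24*nrm,c).round(1),proj(peg,c).round(1))
H=hsv(p);m=(H[...,0]>8)&(H[...,0]<24)&(H[...,1]>100);m[:190]=0;m[215:]=0;m[:,:220]=0;m[:,250:]=0
ys,xs=np.where(m);print(xs.min(),xs.max(),ys.min(),ys.max(),len(xs))
E
python3 wfit.py 7
```

```text
[228.2 218. ] [228.6 217.1] [232.8 207.7]
226 239 201 205 51
plane n [-0.447  0.074  0.891] nrm [-0.448  0.075  0.891] h off -1.33
circle [  0.9   0.7 109.4]
post ((0.7618255615234375, 0.4765472412109375), (40.250762939453125, 40.039466857910156), 5.752991199493408) 73.95040146643562
red 938 mean [103.8  11.1  -1.8] p2 [62.9  5.1 -3.7] p98 [129.2  19.6   0.2] ang 6.1 r [ 63. 130.]
   line dir 5.8 through [98.9 10.5]
lug 476 mean [120.6  12.8  -2.5] p2 [111.7   5.7  -3.9] p98 [129.8  20.2  -1.1] ang 6.1 r [112. 131.]
yel 926 mean [143.9  15.    0.9] p2 [133.8   6.5 -16.4] p98 [154.3  23.6   7.8] ang 6.0 r [135. 156.]
   line dir 36.4 through [144.2  15.5]
brass 42 mean [-18.9  59.6   8.1] p2 [-22.9  58.7   3.1] p98 [-14.4  61.6  13.5] ang 107.5 r [61. 66.]
```

```bash
python3 -m jog '[0.5,0,15,0.001,0.002,-0.003,0,0.5,0,30,0.001,0.002,-0.003,0,0.5,0,36,0.001,0.002,-0.003,0,0.5,0,36,0.001,0.002,-0.003,0]'
python3 place.py 180 30 "[-.4,-37.8,44.4]"; python3 look.py 8 wrist; python3 - <<'E'
from h import *
p=cv2.imread("pics/wrist8.png")[170:320,120:320];cv2.imwrite("pics/crop8.png",cv2.resize(p,None,fx=4,fy=4))
c=np.load("pics/wrist8c.npz")
a=np.radians(105.65);peg=cen+.3*ex+.4*ey+68*(np.cos(a)*ex+np.sin(a)*ey)
print((proj(peg+26*nrm,c)-[120,170])*4)
E
```

```text
t: 14.58
ee_pos: [434.3, 305.6, 194.2]
eef_rot: [[-0.164, -0.879, 0.448], [-0.986, 0.146, -0.075], [0.001, -0.454, -0.891]]
contact_force: [0.1, 0.0, -1.7]
width: 0.087
grasp_force: 69.0
target [435.5 304.9 190.3]
shift [0.5 0.6 4.1] rot [-0.    -0.     0.001] | t 14.57 pos [434.3 305.6 194.2] F [ 0.1  0.  -1.7] w 0.087 j [-65.  20.  12. 124.  42.  31.  81.]
[395.92789919 267.06204692]
```

View pics/crop8.png

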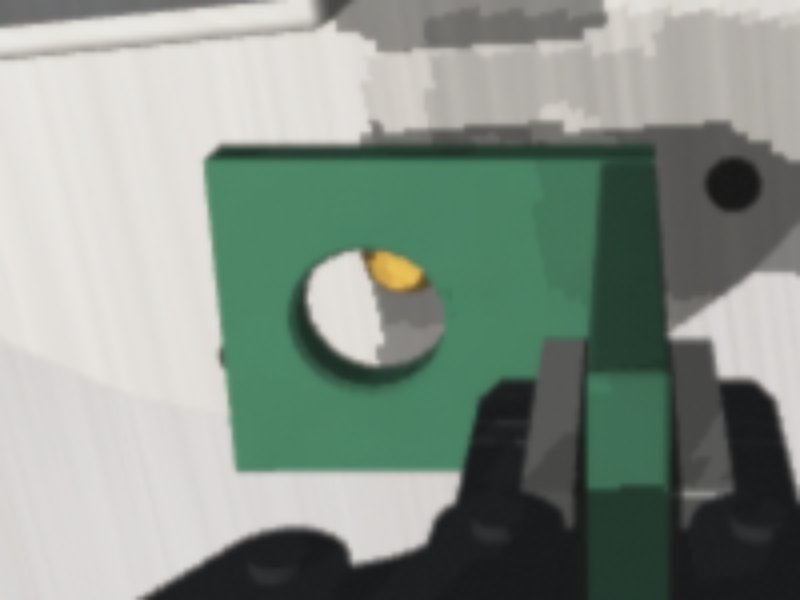

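```bash
python3 hole.py 8; python3 - <<'E'
from h import *
s=arm.get_obs();R=np.array(s['eef_rot']);o=np.array(s['ee_pos']);c=np.load("pics/wrist8c.npz")
for off in ([-.4,-37.8],[-.1,-37.2],[-.3,-38.3]):
  print(off,((proj(o+R@np.array(off+[44.4+8]),c)-[120,170])*4).round(0), ((proj(o+R@np.array(off+[36.4]),c)-[120,170])*4).round(0))
P=cloud(cv2.imread("pics/wrist8.png"),np.load("pics/wrist8.npy"),c);T=(P-o)@R;p=cv2.imread("pics/wrist8.png");H=hsv(p)
m=(H[...,0]>8)&(H[...,0]<26)&(H[...,1]>100);m[:225]=0;m[250:]=0;m[:,:205]=0;m[:,235:]=0
q=T[m];print(len(q),np.percentile(q,[3,50,97],axis=0).round(1))
E
```

```text
foot top z 37.0 slopes [ 7.0000e-03 -2.0000e-03  3.6991e+01] x [-26.1  23.5] y [-60.3  -5.6] 5917
hole 99 mean [ -0.4 -38.2  37. ] enc -0.1 -38.0 11.0
leg x [ 9.9 23.8] 770
[-0.4, -37.8] [392. 271.] [373. 313.]
[-0.1, -37.2] [396. 269.] [377. 311.]
[-0.3, -38.3] [389. 271.] [369. 312.]
107 [[nan nan nan]
 [nan nan nan]
 [nan nan nan]]
```

Through the hole the peg tip is at crop (397,270), against an expected (391,271). That is about 1 mm off, so I'll correct by 0.8 mm and lower.

```bash
python3 -m jog '[0,0.8,5,0,0,0,0,0,0.8,11,0,0,0,0,0,0.8,17,0,0,0,0,0,0.8,22,0,0,0,0,0,0.8,25,0,0,0,0]'
python3 -m jog '[0,0,0,0,0,0,0,0,0,2,0,0,0,0,0,0,3,0,0,0,0]'
python3 place.py 180 0 "[-.4,-38,44.4]"
```

```text
t: 15.25
ee_pos: [444.9, 303.4, 170.6]
eef_rot: [[-0.164, -0.879, 0.447], [-0.986, 0.145, -0.076], [0.002, -0.454, -0.891]]
contact_force: [0.3, -0.5, -2.0]
width: 0.081
grasp_force: 69.0
t: 15.62
ee_pos: [446.1, 303.4, 168.4]
eef_rot: [[-0.164, -0.879, 0.448], [-0.986, 0.145, -0.075], [0.001, -0.454, -0.891]]
contact_force: [0.3, 0.6, -1.4]
width: 0.089
grasp_force: 69.0
target [448.8 302.7 163.5]
shift [ 0.3 -0.2  5.6] rot [ 0.    -0.     0.002] | t 15.62 pos [446.1 303.4 168.4] F [ 0.3  0.6 -1.4] w 0.089 j [-65.  23.  13. 125.  45.  27.  78.]
```

Free so far, with about 5 mm to go. I'll lower in small steps until contact.

```bash
python3 -m jog '[0,0,1,0,0,0,0,0,0,2,0,0,0,0,0,0,3,0,0,0,0,0,0,3,0,0,0,0]' | grep -E "ee_pos|contact"
python3 -m jog '[0,0,0.7,0,0,0,0,0,0,1.4,0,0,0,0,0,0,1.4,0,0,0,0]'| grep -E "ee_pos|contact"
python3 -m jog '[0,0,0.5,0,0,0,0,0,0,1,0,0,0,0,0,0,1,0,0,0,0]'| grep -E "ee_pos|contact"
python3 place.py 180 0 "[-.4,-38,44.4]"
```

```text
ee_pos: [447.4, 303.0, 165.7]
contact_force: [-0.0, -0.2, -2.1]
ee_pos: [448.1, 303.0, 164.4]
contact_force: [0.5, -0.1, -1.4]
ee_pos: [448.5, 302.9, 163.7]
contact_force: [-2.7, -1.2, 1.4]
target [448.8 302.7 163.5]
shift [ 0.2 -0.2  0.3] rot [ 0.    -0.001  0.002] | t 16.88 pos [448.5 302.9 163.7] F [-2.7 -1.2  1.4] w 0.091 j [-65.  23.  14. 125.  46.  26.  78.]
```

```bash
python3 -m jog '[0,0,0.5,0,0,0,0,0,0,0.8,0,0,0,0,0,0,0.8,0,0,0,0]'| grep -E "ee_pos|contact"
python3 -m jog '[0,0,0.4,0,0,0,0,0,0,0.5,0,0,0,0,0,0,0.5,0,0,0,0]'| grep -E "ee_pos|contact"
python3 look.py 9 wrist; python3 hole.py 9; python3 wfit.py 9; python3 - <<'E'
from h import *
p=cv2.imread("pics/wrist9.png");P=cloud(p,np.load("pics/wrist9.npy"),np.load("pics/wrist9c.npz"));H=hsv(p);h=(P-cen)@nrm;u=(P-cen)@ex;v=(P-cen)@ey
m=(H[...,0]>60)&(H[...,0]<95)&(H[...,1]>70)&(abs(h)<20);q=np.c_[u[m],v[m],np.ones(m.sum())];print("foot top h",np.percentile(h[m],[5,50,95]).round(1),np.linalg.lstsq(q,h[m],rcond=None)[0].round(4))
E
```

```text
ee_pos: [448.5, 303.0, 163.6]
contact_force: [-11.2, -1.7, 16.0]
ee_pos: [448.6, 303.0, 163.6]
contact_force: [-15.7, -3.1, 24.7]
foot top z 36.7 slopes [ 7.0000e-03 -1.0000e-03  3.6716e+01] x [-26.1  23.5] y [-60.3  -5.6] 6014
hole 150 mean [ -0.6 -38.6  36.7] enc -2.0 -39.0 12.1
leg x [ 9.8 23.8] 768
plane n [-0.447  0.074  0.891] nrm [-0.448  0.075  0.891] h off -1.29
circle [ -1.2   2.8 107.3]
post ((0.8594341278076172, 0.4992046356201172), (41.346832275390625, 40.14301681518555), 5.789216041564941) 73.97410626270735
red 438 mean [86.8  9.1 -0.9] p2 [74.9  5.9 -2.1] p98 [98.8 12.5  0.3] ang 6.0 r [75. 99.]
   line dir 6.1 through [86.7  9.2]
lug none
yel none
brass 593 mean [-19.2  62.1  17.2] p2 [-24.4  59.    3.7] p98 [-12.   69.   25.1] ang 107.2 r [61. 72.]
foot top h [6.5 7.9 9. ] [-9.9000e-03  2.9000e-03  7.4934e+00]
```

```bash
python3 -m jog '[0,0,-0.6,0,0,0,0,0,0,-0.9,0,0,0,0]'| grep -E "ee_pos|contact"
python3 -m jog '[0,0,0,0,0,0,0.2,0,0,0,0,0,0,0.4,0,0,0,0,0,0,0.5,0,0,0,0,0,0,0.5]'
python3 -m jog '[0,0,-15,0,0,0,0.5,0,0,-45,0,0,0,0.5,0,0,-90,0,0,0,0.5,0,0,-135,0,0,0,0.5,0,0,-160,0,0,0,0.5]'
python3 -m jog '[0,0,0,0,0,0,0.5,0,0,0,0,0,0,0.5]'|head -2
python3 look.py 10 wrist; python3 wfit.py 10; python3 - <<'E'
from h import *
p=cv2.imread("pics/wrist10.png");P=cloud(p,np.load("pics/wrist10.npy"),np.load("pics/wrist10c.npz"));H=hsv(p);h=(P-cen)@nrm;u=(P-cen)@ex;v=(P-cen)@ey
m=(H[...,0]>60)&(H[...,0]<95)&(H[...,1]>70)&(abs(h)<20)&(np.hypot(u,v)<150);q=np.c_[u[m],v[m],np.ones(m.sum())];print("foot top h",np.percentile(h[m],[5,50,95]).round(1),np.linalg.lstsq(q,h[m],rcond=None)[0].round(4))
E
```

```text
ee_pos: [448.5, 303.0, 163.7]
contact_force: [-3.6, -0.4, 4.0]
t: 18.42
ee_pos: [448.7, 302.9, 163.2]
eef_rot: [[-0.164, -0.879, 0.448], [-0.986, 0.145, -0.076], [0.001, -0.454, -0.891]]
contact_force: [-0.4, -0.4, 0.1]
width: 0.503
grasp_force: 0.0
t: 19.05
ee_pos: [376.3, 315.5, 307.8]
eef_rot: [[-0.163, -0.879, 0.448], [-0.987, 0.146, -0.073], [-0.001, -0.454, -0.891]]
contact_force: [-0.4, 0.8, 0.1]
width: 0.501
grasp_force: 0.0
t: 19.3
ee_pos: [377.2, 314.5, 305.1]
plane n [-0.447  0.074  0.892] nrm [-0.448  0.075  0.891] h off -1.36
circle [  0.7   0.3 109.4]
post ((0.76483154296875, 0.45600128173828125), (40.002342224121094, 39.891727447509766), 5.485966205596924) 73.91331151343095
red 492 mean [104.1  11.1  -1.8] p2 [63.4  5.6 -3.9] p98 [128.9  19.1   0.4] ang 6.1 r [ 64. 130.]
   line dir 5.7 through [99.2 10.6]
lug 251 mean [120.5  12.8  -2.5] p2 [111.8   5.8  -4. ] p98 [129.3  20.   -1. ] ang 6.1 r [112. 130.]
yel 741 mean [150.5  15.4   3.2] p2 [134.3   7.2 -16.2] p98 [169.   24.4   7.9] ang 5.9 r [135. 170.]
   line dir 6.3 through [150.   15.3]
brass 159 mean [-18.5  64.   20.9] p2 [-24.   59.2   6.9] p98 [-11.9  70.7  25.7] ang 106.1 r [62. 73.]
foot top h [6.7 7.9 9.1] [-5.6000e-03 -3.8000e-03  8.0167e+00]
```

View pics/wrist10.png

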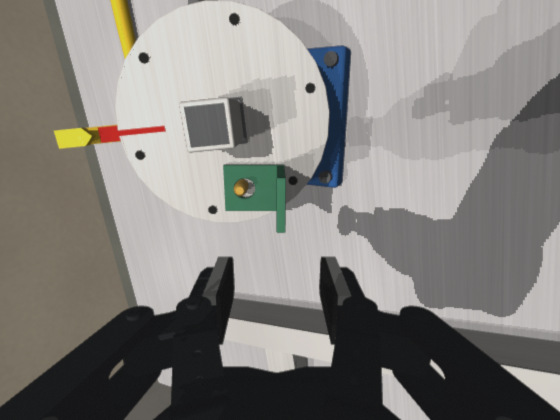

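The bracket lies flat on the turntable, with the peg through its hole at (240,188). The lug at (105,133) meets the pointer at (75,137). The gripper is clear, so I'm handing in.

```bash
python3 -c "
from plant import order
print(order.finish_job())"
```

```text
the job is handed in; nothing more can be done
None
```

The job is handed in at about 19 s of the 67 s allowed: the lug is at the pointer to within about 0.3°, the smallest bracket hangs flat on the brass peg, and the hammer, spray can, offcut and pointer were not touched.

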